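# Refit the keyed collars on the sander spindle

## Robot

A 6-joint arm with a two-finger parallel gripper is mounted at the origin on the work surface. World frame = base frame: x ahead of the robot, y to its left, z up, the work surface at z = 0. Lengths are in m, angles in degrees, forces in N, time in s.
With the tool pointing down it reaches from about 0.275 to 0.75 m from the base axis. Payload 10.2 kg.
Tool frame: the origin (TCP) lies midway between the tips of the shut fingers; the grasp point (between the pads) lies 19 mm behind it; z points along the fingers, y is the direction in which the jaws open and shut (so a half turn about z gives the same grasp; the last joint's range is limited). The gripper opens to 88 mm and grips with 3 to 60 N. Pads are 18 mm wide; open, the fingers measure 123 mm over their backs; the gripper's body (75 mm by 187 mm) begins 45 mm behind the grasp point.
Start: joints at [59.278, 17.928, 85.812, -0, 76.261, -12.8], TCP at [0.162, 0.5, 0.239] pointing down, gripper open.
Joint ranges: [-168.41, 168.41], [-55.51, 124.54], [10.69, 146.95], [-70.63, 250.63], [1, 178], [-165.06, 165.06]. Speed limits (degrees/s): [136.94, 136.94, 172.46, 180, 180, 180].

## Interface

Orientations are given as [roll, pitch, yaw] about the fixed x, y, z axes, in that order (R = Rz(yaw) Ry(pitch) Rx(roll)).
In Python, from rig import manip, solve_ik, cams, job, monitor gives the robot as it stands. Calls block until the motion is done:
- manip.goto(position, orientation): joint-space move of the TCP to a pose.
- manip.line_to(position, orientation=None, velocity=0.15, force_limit=None): straight line of the TCP; orientation=None keeps the orientation; velocity is the mean speed in m/s. With force_limit (N) it stops when the force on the tool has changed by that much, and returns True; else False.
- manip.move_j(angles): joint-space move.
- manip.set_gripper(opening, force=None): opening from 0.0 (shut) to 1.0 (fully open); force is the grip in N (None keeps the last); returns when the fingers have stopped.
- manip.hold(seconds).
- solve_ik(position, orientation): joint angles nearest the present ones, or None.
- cams.grab_frame(name): name is "scene" or "top"; returns the picture (400x640x3 uint8, red, green, blue); there is no depth.
- cams.camera_info(name): a dict with "mtx" (3x3 intrinsics, pixels), "pose" (4x4, takes a point from camera to world coordinates). Camera axes: x right, y up, looking along -z (the intrinsics and any distortion apply to the point x, -y, -z); pixel columns grow to the right and rows downward; lengths in m; the calibration is good to about 2 mm. A picture is of the moment at which its call begins. camera_info takes no time and is no camera call.
A pose or a line that the arm cannot do raises manip.PlanningError and nothing moves.
- job.finish_job(): hands the job in, once; it reports no verdict.
Readings, each from a call of its own:
- monitor.current_time_s(): time.
- monitor.current_qpos(): joint angles.
- monitor.current_joint_vel(): joint speeds.
- monitor.current_tau(): joint torques, N m.
- monitor.current_tcp_pos(): TCP position.
- monitor.current_tool_rot(): TCP orientation.
- monitor.current_force(): force on the tool from outside, world axes, zero at the start.
- monitor.current_moment(): the same for the moment, N m.
- monitor.current_width(): opening from 0.0 (shut) to 1.0 (fully open).
Only numpy, scipy, OpenCV 4.12 (cv2) and the standard library are available. Lean on these libraries where they do the work, as an engineer would, in place of code of your own. Each camera call takes 0.05 s, during which the arm holds its last target.

## Task

Put the two steel collars from the turntable back on the upright D-shaped spindle of the sander head: the wide collar first, fully home on the shoulder, then the small one fully home on top of it. Each only goes down when it is turned so that the flat in its bore meets the flat on the spindle. Leave the nut on the turntable and the roll of masking tape and the screwdriver where they lie on the bench.

Things in the scene. Friction and masses are not known exactly. Their poses are not given: they have to be found in the camera images.
- seat (a point): Centre of the flat shoulder (42 mm across, 90 mm above the bench) on top of the grey sander head, which is bolted down (140 mm square foot, round motor body, black box on its side away from the flat, up to 47 mm high). From it the fixed D-section steel spindle rises 42 mm, its last 5 mm tapered: 24 mm diameter, with one flat 7 mm from the axis. z is up, x points from the axis square to the flat (out through it). A black dot on the shoulder marks the flat's side.
- wide (a point): Centre (half-way up) of the wide steel collar: 54 mm outside diameter, 18 mm tall, D-shaped through bore of 26.4 mm diameter with its flat 8.1 mm from the axis; 0.24 kg or so. It starts lying flat on the turntable. z is its axis, x points from the axis square to the bore's flat. A black dot on its top face lies on the flat's side.
- small (a point): Centre (half-way up) of the small steel collar: 42 mm outside diameter, 16 mm tall, the same bore; 0.11 kg or so. It starts lying flat on the turntable. Axes and black dot as for the wide collar.
- table_centre (a point): Centre of the top face of the parts turntable: a wooden disc with a dark rubber mat, 240 mm across, its top 40 mm above the bench. The disc turns freely about its upright axis, at a touch (nothing drives it), and what lies on it goes round with it.
- wide_collar: The wide collar, origin at the centre of its underside.
- small_collar: The small collar, origin at the centre of its underside.
- nut: Hexagon nut, 30 mm across flats, 14 mm tall, that also lies on the turntable and is not needed; origin at the centre of its underside.
- tape_roll: Bystander on the bench: roll of masking tape, 96 mm across, 24 mm tall.
- screwdriver: Bystander on the bench: screwdriver lying flat.
Mind the look-alikes: they are no part of the job. What is shaped like the wide_collar but purple or yellow is not meant.

How it is judged (in metres and radians):
On the way, in this order (a step that is already met when the one before it is completed fails the run):
1. the wide collar is home on the shoulder, keyed on the spindle (horizontal distance between wide and seat below 0.004 m and z of wide in the frame of seat between 0.006 and 0.012 m and angle between the z axis of wide and the z axis of seat, either way round below 0.08 rad and angle between the x axis of wide and the x axis of seat, either way round below 0.22 rad), for 0.2 s.
2. the small collar is home on top of the wide one, keyed on the spindle (all of step 1 and horizontal distance between small and seat below 0.004 m and z of small in the frame of seat between 0.023 and 0.029 m and angle between the z axis of small and the z axis of seat, either way round below 0.08 rad and angle between the x axis of small and the x axis of seat, either way round below 0.22 rad), for 0.2 s.
At the end, for the whole second after the job is handed in: The wide collar lies on the shoulder and the small one on the wide one, both at rest: centres within 4 mm of the spindle axis and 3 mm of their seated heights (9 and 26 mm above the shoulder), level within 0.08 rad, bore flats within 0.22 rad of the spindle's flat (all of step 2 and linear speed of each of wide_collar, small_collar below 0.02 m/s); the robot touches nothing.
It fails at once if the nut leaves the turntable (height (world z) of nut below 0.03 m or horizontal distance between nut and table_centre above 0.125 m).
It fails at once if the tape roll or the screwdriver is shoved more than 40 mm (distance of any of tape_roll, screwdriver from where it was at the start of the episode above 0.04 m).
It also fails if it takes over 72 s, if anything falls off the work surface, if the arm or the gripper's body presses on something with over 40 N, if the wrist force passes 120 N, or if a joint passes its speed limit or range.

## Working session

There is one attempt and no reset: what is moved stays moved. The work goes in short steps, each a Python script; the robot and the scene stay as the last script left them, time stands still between calls to the robot, and variables do not carry over. Pictures are saved under pics/ and viewed, and the job is handed in when it is done.

```bash
ls; mkdir -p pics; python3 - <<'E'
from rig import manip, solve_ik, cams, job, monitor
import cv2
for n in("scene","top"):
    im=cams.grab_frame(n); cv2.imwrite(f"pics/{n}0.png",im[:,:,::-1]); print(n,cams.camera_info(n))
print(monitor.current_time_s(),monitor.current_tool_rot())
E
```

```text
pics
scene {'mtx': array([[424.97129982,   0.        , 323.61532639],
       [  0.        , 424.97129982, 202.30294748],
       [  0.        ,   0.        ,   1.        ]]), 'pose': array([[ 0.07668746, -0.53199372,  0.84326847,  1.39845867],
       [ 0.99690729,  0.05547813, -0.05565994,  0.0313002 ],
       [-0.01717222,  0.84492891,  0.53460289,  0.61524788],
       [ 0.        ,  0.        ,  0.        ,  1.        ]])}
top {'mtx': array([[376.65853053,   0.        , 327.79642848],
       [  0.        , 376.65853053, 189.17088506],
       [  0.        ,   0.        ,   1.        ]]), 'pose': array([[ 0.02464315,  0.99401739, -0.10640557,  0.52108731],
       [-0.99930749,  0.02746195,  0.02510739,  0.09192996],
       [ 0.02787929,  0.10571316,  0.99400577,  1.04677787],
       [ 0.        ,  0.        ,  0.        ,  1.        ]])}
0.1 [-1.79935600e+02 -1.49206078e-02  1.62081121e+02]
```

View pics/scene0.png

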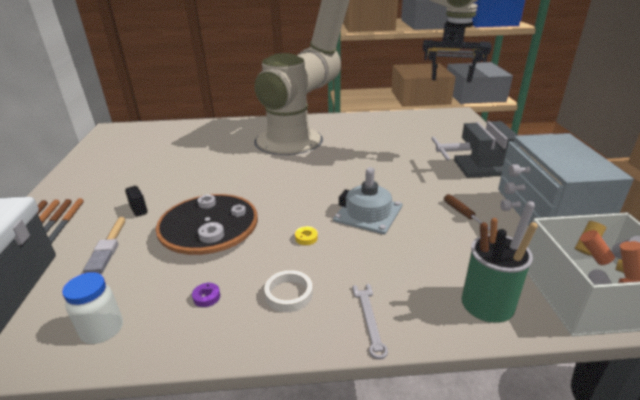

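View pics/top0.png

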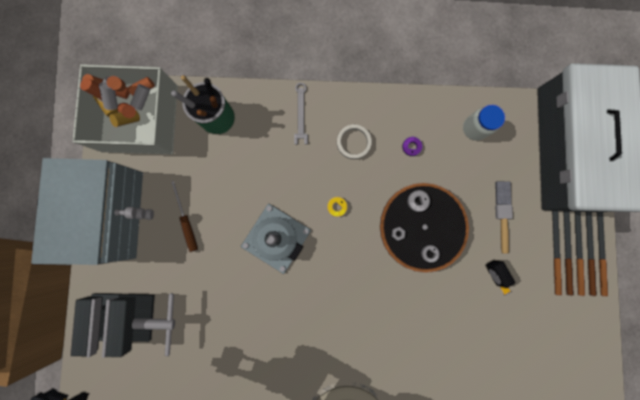

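The scene view shows the turntable at about (208,222) with three grey rings on it, and the sander head at (369,200). In the top view they are at (425,227) and (275,239). The purple ring (412,146) and the yellow ring (338,206) in the top view lie on the bench. They are the wrong colour, so they are look-alikes. Next I'll enlarge the turntable and the spindle.

```bash
python3 - <<'E'
import cv2,numpy as np
t=cv2.imread("pics/top0.png");s=cv2.imread("pics/scene0.png")
def c(im,x,y,w,h,f):return cv2.resize(im[y:y+h,x:x+w],None,fx=f,fy=f,interpolation=cv2.INTER_CUBIC)
cv2.imwrite("pics/c1.png",c(t,380,182,92,92,6))
cv2.imwrite("pics/c2.png",c(t,235,198,80,80,6))
cv2.imwrite("pics/c3.png",c(s,155,190,106,64,7))
cv2.imwrite("pics/c4.png",c(s,330,160,76,72,7))
E
```

```text
(no output)
```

View pics/c1.png

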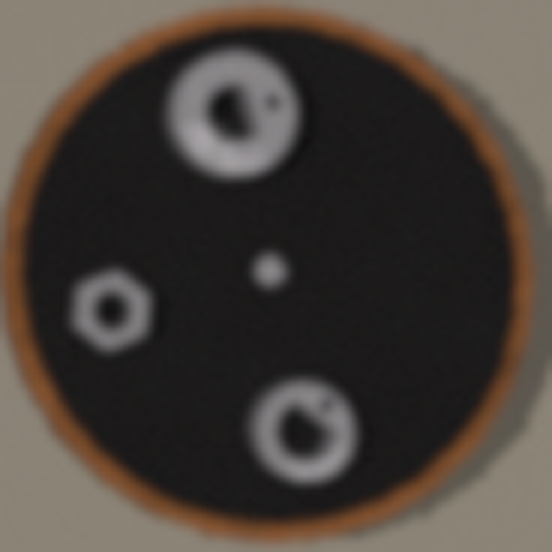

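View pics/c2.png

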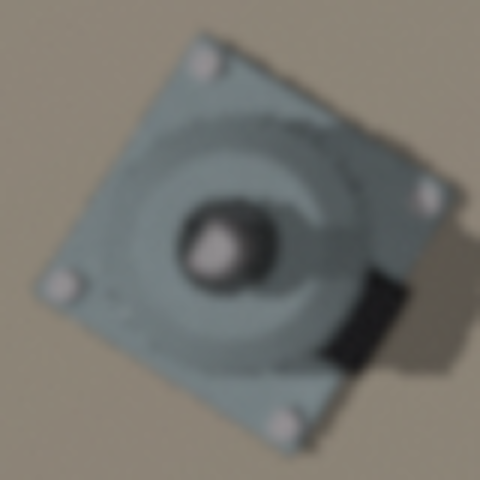

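View pics/c3.png

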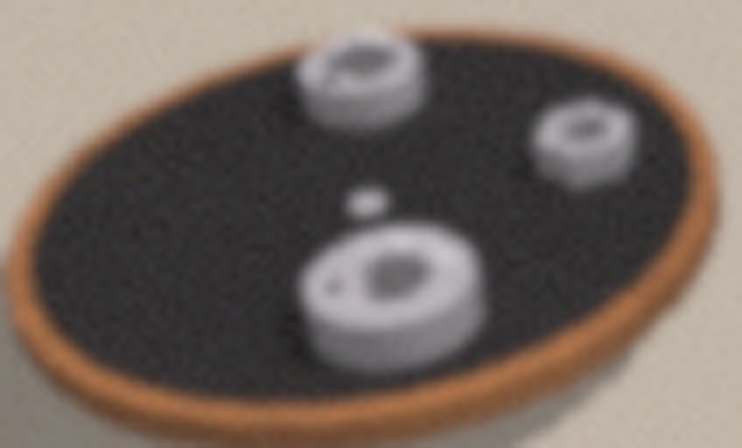

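View pics/c4.png

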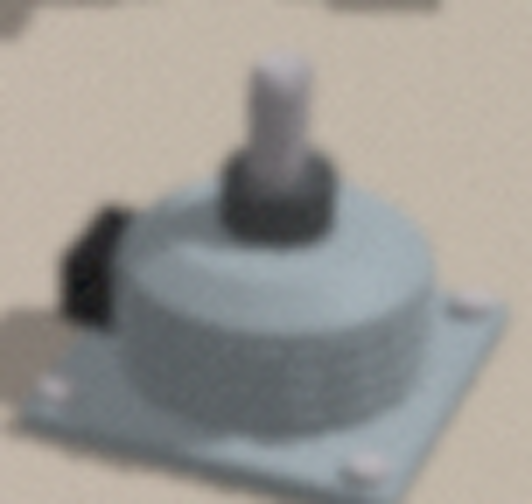

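```bash
cat > h.py <<'E'
import numpy as np,cv2
from rig import manip, solve_ik, cams, job, monitor
I={n:cams.camera_info(n) for n in("scene","top")}
def avg(n,k=3): return np.mean([cams.grab_frame(n).astype(float) for _ in range(k)],0)
def ray(n,u,v,z):
    K=I[n]["mtx"];T=I[n]["pose"]
    d=np.linalg.solve(K,[u,v,1.]);d=T[:3,:3]@(d*[1,-1,-1]);o=T[:3,3]
    return o+d*(z-o[2])/d[2]
def proj(n,p):
    T=I[n]["pose"];c=T[:3,:3].T@(np.asarray(p)-T[:3,3]);c=c*[1,-1,-1];q=I[n]["mtx"]@c;return q[:2]/q[2]
E
python3 - <<'E'
from h import *
A={n:avg(n) for n in I}
np.savez("A.npz",**A)
g=A["top"].mean(2)
F=8
for n,box in(("top",(384,186,84,84)),("scene",(160,192,96,55))):
    x,y,w,h=box
    g=cv2.resize(A[n].mean(2)[y:y+h,x:x+w].astype(np.float32),None,fx=F,fy=F,interpolation=cv2.INTER_CUBIC)
    sat=cv2.resize((A[n].max(2)-A[n].min(2))[y:y+h,x:x+w].astype(np.float32),None,fx=F,fy=F)
    m=((g>85)&(sat<40)).astype(np.uint8)
    cs,_=cv2.findContours(m,cv2.RETR_EXTERNAL,cv2.CHAIN_APPROX_NONE)
    for c in cs:
        a=cv2.contourArea(c)/F/F
        if a<40 or a>600: continue
        c=c[:,0]
        M=cv2.moments(c.reshape(-1,1,2));px=np.array([M['m10']/M['m00'],M['m01']/M['m00']])
        to=lambda p:((np.asarray(p)+.5)/F-.5+[x,y])
        u,v=to(px)
        print(n,"area",a.round() if hasattr(a,'round') else a,"c",u.round(1),v.round(1),[ray(n,u,v,z).round(4)[:2] for z in(.047,.048,.049)])
x,y=ray("top",425,227,.04)[:2];print("table",x,y)
E
```

```text
top area 236.9765625 c 391.1 262.4 [array([ 0.4392, -0.1046]), array([ 0.4393, -0.1044]), array([ 0.4394, -0.1042])]
top area 218.453125 c 430.3 253.5 [array([ 0.4646, -0.2083]), array([ 0.4647, -0.208 ]), array([ 0.4647, -0.2077])]
top area 255.6015625 c 459.9 261.8 [array([ 0.4449, -0.2872]), array([ 0.4449, -0.2868]), array([ 0.445 , -0.2864])]
top area 120.0625 c 398.1 233.3 [array([ 0.5157, -0.1226]), array([ 0.5157, -0.1224]), array([ 0.5157, -0.1222])]
top area 345.28125 c 418.4 200.6 [array([ 0.6041, -0.177 ]), array([ 0.604 , -0.1767]), array([ 0.604 , -0.1765])]
top area 280.9609375 c 459.4 193.5 [array([ 0.6263, -0.2881]), array([ 0.6262, -0.2878]), array([ 0.626 , -0.2874])]
top area 184.1171875 c 390.0 192.0 [array([ 0.6252, -0.1003]), array([ 0.6251, -0.1001]), array([ 0.625 , -0.0999])]
scene area 182.4375 c 248.5 240.6 [array([ 0.642 , -0.0862]), array([ 0.6433, -0.0859]), array([ 0.6447, -0.0857])]
scene area 476.1640625 c 210.7 230.9 [array([ 0.5968, -0.175 ]), array([ 0.5982, -0.1746]), array([ 0.5997, -0.1742])]
scene area 149.4140625 c 238.2 209.7 [array([ 0.514 , -0.1204]), array([ 0.5156, -0.1201]), array([ 0.5171, -0.1198])]
table 0.5341411257642651 -0.19650358695066134
```

```bash
cat >> h.py <<'E'
def rect(n,img,cx,cy,z,half=.035,s=4000.):
    N=int(2*half*s)
    # output: col -> +x world, row -> -y world (yaw CCW as usual)
    cor=[(cx-half,cy+half),(cx+half,cy+half),(cx+half,cy-half),(cx-half,cy-half)]
    src=np.float32([proj(n,[a,b,z]) for a,b in cor]);dst=np.float32([[0,0],[N,0],[N,N],[0,N]])
    return cv2.warpPerspective(img.astype(np.float32),cv2.getPerspectiveTransform(src,dst),(N,N),flags=cv2.INTER_CUBIC)
E
python3 - <<'E'
from h import *
A=np.load("A.npz")
rows=[]
for (c,z) in (((.6025,-.1755),.058),((.4640,-.2075),.056),((None),.09)):
    r=[]
    for n in("top","scene"):
        if c is None: c=ray("top",275,239,.09)[:2];print(c)
        r.append(rect(n,A[n],c[0],c[1],z))
    rows.append(np.hstack(r))
im=np.clip(np.vstack(rows),0,255).astype(np.uint8)[:,:,::-1]
im=im.copy()
for i in range(3):
    for j in range(2): cv2.drawMarker(im,(j*280+140,i*280+140),(0,0,255),0,10)
print(im.shape);cv2.imwrite("pics/r1.png",cv2.resize(im[:560],None,fx=1,fy=1));cv2.imwrite("pics/r2.png",im[560:])
E
```

```text
[0.49409273 0.19719841]
(840, 560, 3)
```

View pics/r1.png

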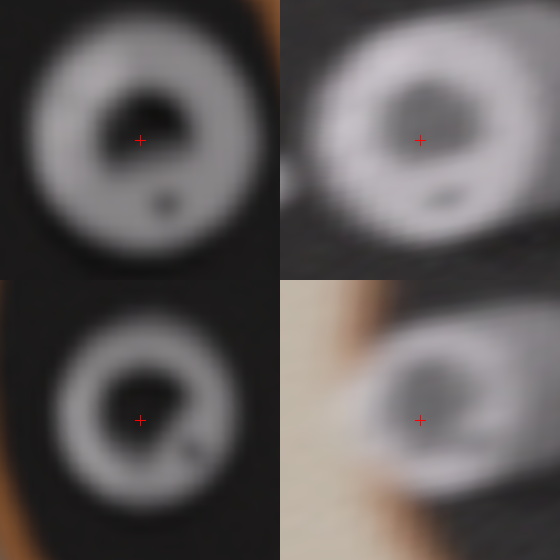

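View pics/r2.png

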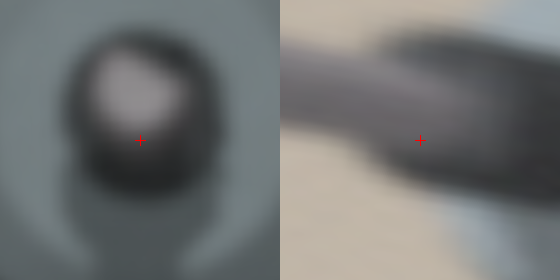

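```bash
cat > m.py <<'E'
from h import *
A=np.load("A.npz")
def ctr(p,c,half=.035,s=4000): return c[0]-half+p[0]/s, c[1]+half-p[1]/s
for nm,c,z,rd,R in (("wide",(.6025,-.1755),.058,(.0125,.0245),.027),("small",(.4640,-.2075),.056,(.0125,.019),.021)):
  for n in("top","scene"):
    g=cv2.GaussianBlur(rect(n,A[n],c[0],c[1],z).mean(2),(0,0),2)
    if n=="top":
        m=(g>85).astype(np.uint8)
        cs,_=cv2.findContours(m,cv2.RETR_EXTERNAL,cv2.CHAIN_APPROX_NONE);k=max([k for k in cs if cv2.pointPolygonTest(cv2.convexHull(k),(140,140),False)>0],key=cv2.contourArea)
        e=cv2.fitEllipse(k);P0=ctr(e[0],c);print(nm,n,"outer",np.round(P0,4),np.round(np.array(e[1])/4,1))
    C=P0
    # dot: blackhat in the flat-side annulus
    bh=cv2.morphologyEx(g.astype(np.float32),cv2.MORPH_BLACKHAT,cv2.getStructuringElement(2,(33,33)))
    yy,xx=np.mgrid[:280,:280];r0=(140,165) if nm=="wide" else (180,170)
    ok=(np.hypot(xx-(c and (C[0]-c[0]+.035)*4000),yy-(.035-C[1]+c[1])*4000))
    ok=(ok>rd[0]*4000)&(ok<rd[1]*4000)
    b=np.where(ok,bh,0); p=np.unravel_index(b.argmax(),b.shape); mx=b.max()
    w=np.where((b>.5*mx)&(np.hypot(xx-p[1],yy-p[0])<16),b,0)
    q=((xx*w).sum()/w.sum(),(yy*w).sum()/w.sum());Q=ctr(q,c)
    print(nm,n,"dot",np.round(Q,4),"px",proj(n,[*Q,z]).round(1),"r",round(np.hypot(Q[0]-C[0],Q[1]-C[1])*1e3,1),"yaw(vs top centre)",np.degrees(np.arctan2(Q[1]-C[1],Q[0]-C[0])).round(1))
    m2=cv2.threshold(np.clip(g,0,255).astype(np.uint8),0,255,cv2.THRESH_OTSU)[0]
# bolts and shoulder
t=A["top"]; x,y,w,h=235,198,80,80;F=8
g=cv2.resize(t.mean(2)[y:y+h,x:x+w].astype(np.float32),None,fx=F,fy=F,interpolation=cv2.INTER_CUBIC)
b=cv2.morphologyEx(g,cv2.MORPH_TOPHAT,cv2.getStructuringElement(2,(65,65)))
pts=[]
for gx,gy in((205,62),(430,197),(285,424),(62,287)):
    gx,gy=int(gx*F/6),int(gy*F/6);s=b[gy-35:gy+36,gx-35:gx+36];s=np.where(s>.5*s.max(),s,0);Y,X=np.mgrid[:71,:71]
    u=((X*s).sum()/s.sum()+gx-35+.5)/F-.5+x;v=((Y*s).sum()/s.sum()+gy-35+.5)/F-.5+y;pts.append(ray("top",u,v,.014)[:2])
P=np.array(pts);print("bolts",P.round(4).tolist(),"centre",P.mean(0).round(4),np.linalg.norm(P-np.roll(P,1,0),axis=1).round(4))
d=P-P.mean(0);an=np.degrees(np.arctan2(d[:,1],d[:,0]));print(an.round(1),"mod90 edge yaw",((an-45)%90).round(1))
c=(.494,.197);
for thr in(60,70,80,90):
  gg=rect("top",t,c[0],c[1],.09).mean(2)
  if thr==60: print("grey",gg[113,::20].round(),gg[::20,140].round())
  # radial edge of shoulder on the unshadowed half
  ed=[]
  for a in np.radians(np.arange(-20,200,5)):
    rr=np.arange(55,105);pr=[gg[int(round(113-r*np.sin(a))),int(round(143+r*np.cos(a)))] for r in rr if 0<=113-r*np.sin(a)]
    dd=np.diff(cv2.GaussianBlur(np.float32(pr)[None],(0,0),3)[0]);r=rr[dd.argmax()]+.5;ed.append([143+r*np.cos(a),113-r*np.sin(a)])
e=cv2.fitEllipse(np.float32(ed));print("shoulder",np.round(ctr(e[0],c),4),np.array(e[1])/4)
E
python3 m.py
```

```text
wide top outer [ 0.6033 -0.1741] [55.4 56.5]
wide top dot [ 0.6089 -0.1915] px [425.  198.6] r 18.4 yaw(vs top centre) -72.1
wide scene dot [ 0.609  -0.1901] px [202.3 230.5] r 17.0 yaw(vs top centre) -70.4
small top outer [ 0.4651 -0.2056] [42.8 44.5]
small top dot [ 0.4765 -0.215 ] px [433.8 249.2] r 14.7 yaw(vs top centre) -39.6
small scene dot [ 0.4779 -0.2133] px [201.6 200.9] r 14.9 yaw(vs top centre) -31.2
bolts [[0.5742, 0.2265], [0.5176, 0.1221], [0.4161, 0.1832], [0.4735, 0.287]] centre [0.4953 0.2047] [0.1175 0.1187 0.1184 0.1187]
[  15.4  -74.9 -164.8  104.9] mod90 edge yaw [60.4 60.1 60.2 59.9]
grey [121. 124. 124.  99.  63.  88. 124. 136. 119.  79.  60.  82. 121. 124.] [125. 114.  71. 105. 138. 142. 123.  73.  47.  38.  62.  82.  82.  82.]
shoulder [0.4947 0.2045] [40.07086182 41.97189713]
```

```bash
python3 - <<'E'
from h import *
t0=monitor.current_time_s()
c=np.array([.6025,-.1745])
manip.set_gripper(.8,force=12)
manip.goto([*c,.12],[180,0,107])
manip.line_to([*c,.044],velocity=.15,force_limit=8)
print("z",monitor.current_tcp_pos(),monitor.current_qpos())
manip.set_gripper(0.3); print("w",monitor.current_width(),monitor.current_force())
manip.set_gripper(.8)
manip.line_to([*c,.075],velocity=.15)
manip.goto([*c,.075],[180,0,17])
manip.line_to([*c,.044],velocity=.15)
manip.set_gripper(0.3); print("w",monitor.current_width(),monitor.current_force(),monitor.current_tcp_pos())
manip.set_gripper(.8)
manip.line_to([*c,.12],velocity=.25)
manip.goto([.45,.08,.25],[180,0,30])
A={n:avg(n) for n in I};np.savez("A.npz",**A)
print(monitor.current_time_s()-t0)
for n in A: cv2.imwrite(f"pics/{n}1.png",A[n].astype(np.uint8)[:,:,::-1])
E
python3 m.py
```

```text
z [ 0.60299488 -0.17457686  0.04485547] [-2.68232128e+01  4.19709856e+01  7.84466139e+01  5.23634668e-04
  5.95055550e+01 -4.38378882e+01]
w 0.6042849046440236 [-0.06752324  0.82704172  3.95357962]
w 0.6026752247222733 [-0.7287437  -0.04796684  3.60731654] [ 0.60277866 -0.17468258  0.0446985 ]
9.7417
wide top outer [ 0.602  -0.1727] [55.5 56.9]
wide top dot [ 0.608  -0.1906] px [424.7 198.9] r 18.9 yaw(vs top centre) -71.5
wide scene dot [ 0.6081 -0.1886] px [203.  230.2] r 17.1 yaw(vs top centre) -68.9
small top outer [ 0.4654 -0.2074] [33.8 35. ]
small top dot [ 0.477 -0.216] px [434.2 249.1] r 14.4 yaw(vs top centre) -36.4
small scene dot [ 0.4789 -0.2146] px [201.  201.1] r 15.4 yaw(vs top centre) -28.0
bolts [[0.5742, 0.2265], [0.5176, 0.1222], [0.4125, 0.1819], [0.4735, 0.287]] centre [0.4945 0.2044] [0.1175 0.1187 0.1209 0.1216]
[  15.5  -74.3 -164.6  104.2] mod90 edge yaw [60.5 60.7 60.4 59.2]
grey [126. 129. 128. 102.  66.  91. 128. 141. 123.  82.  63.  84. 125. 128.] [129. 118.  73. 109. 143. 147. 127.  76.  49.  39.  65.  84.  84.  85.]
shoulder [0.4947 0.2039] [40.61088943 42.62674332]
```

View pics/top1.png

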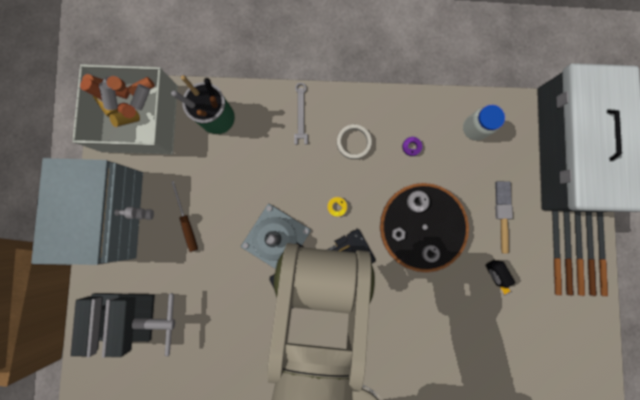

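View pics/scene1.png

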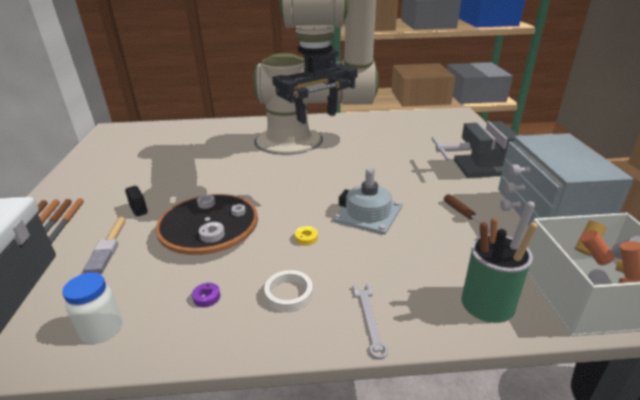

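```bash
python3 - <<'E'
from h import *
t0=monitor.current_time_s()
c=np.array([.6025,-.1745])
manip.goto([*c,.1],[180,0,17])
manip.line_to([*c,.042],velocity=.15)
manip.set_gripper(0.3,force=30); print("w",monitor.current_width(),monitor.current_tcp_pos())
manip.line_to([*c,.10],velocity=.15)
print("w",monitor.current_width(),monitor.current_force())
s=np.array([.495,.204])
manip.goto([*s,.19],[180,0,147])
manip.line_to([*s,.146],velocity=.15)
manip.hold(.2)
A={n:avg(n,2) for n in I};np.savez("B.npz",**A)
print(monitor.current_time_s(),monitor.current_tcp_pos(),monitor.current_tool_rot(),monitor.current_force())
for n in A: cv2.imwrite(f"pics/{n}2.png",A[n].astype(np.uint8)[:,:,::-1])
cv2.imwrite("pics/c5.png",cv2.resize(A["scene"][110:230,300:430].astype(np.uint8)[:,:,::-1],None,fx=5,fy=5,interpolation=2))
E
```

```text
w 0.601655601275401 [ 0.60269008 -0.1744961   0.04241597]
w 0.5991307907994927 [-0.56448953 -0.12635754 -2.51987206]
15.2 [0.4951264  0.20401864 0.14638102] [1.79975828e+02 2.86207472e-02 1.46999403e+02] [-0.21646424  0.66377189 -3.03658821]
```

View pics/c5.png

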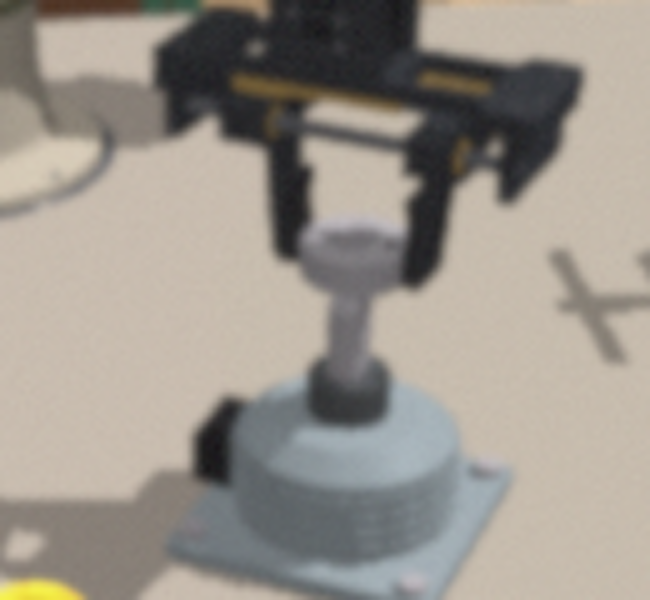

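The crop shows the wide collar held level at about (352,255), directly over the spindle at about (349,330). The sideways alignment looks good. I'll descend under a force limit.

```bash
python3 - <<'E'
from h import *
s=np.array([.495,.204])
st=manip.line_to([*s,.0925],velocity=.05,force_limit=10)
print(st,monitor.current_time_s(),monitor.current_tcp_pos(),monitor.current_force(),monitor.current_moment())
E
```

```text
False 16.4167 [0.49516942 0.20404782 0.09270429] [ 0.17494567 -0.13957217 -3.86475781] [-0.03307172 -0.06429107 -0.02137561]
```

```bash
python3 - <<'E'
from h import *
s=np.array([.495,.204])
manip.set_gripper(.78)
manip.line_to([*s,.17],velocity=.15)
manip.goto([.42,.03,.25],[180,0,60])
A={n:avg(n) for n in I};np.savez("A.npz",**A)
print(monitor.current_time_s(),monitor.current_force())
for n in A: cv2.imwrite(f"pics/{n}3.png",A[n].astype(np.uint8)[:,:,::-1])
cv2.imwrite("pics/c6.png",cv2.resize(A["scene"][150:230,320:420].astype(np.uint8)[:,:,::-1],None,fx=6,fy=6,interpolation=2))
r=[rect(n,A[n],.465,-.2075,.056) for n in A]+[rect("top",A["top"],.495,.204,.108)]
cv2.imwrite("pics/r3.png",np.clip(np.hstack(r),0,255).astype(np.uint8)[:,:,::-1])
E
python3 m.py|grep small
```

```text
18.8667 [0.19368388 1.0553122  0.14998972]Traceback (most recent call last):
  File "m.py", line 9, in <module>
    cs,_=cv2.findContours(m,cv2.RETR_EXTERNAL,cv2.CHAIN_APPROX_NONE);k=max([k for k in cs if cv2.pointPolygonTest(cv2.convexHull(k),(140,140),False)>0],key=cv2.contourArea)
                                                                       ~~~^^^^^^^^^^^^^^^^^^^^^^^^^^^^^^^^^^^^^^^^^^^^^^^^^^^^^^^^^^^^^^^^^^^^^^^^^^^^^^^^^^^^^^^^^^^^^^^^^^
ValueError: max() iterable argument is empty
```

View pics/c6.png

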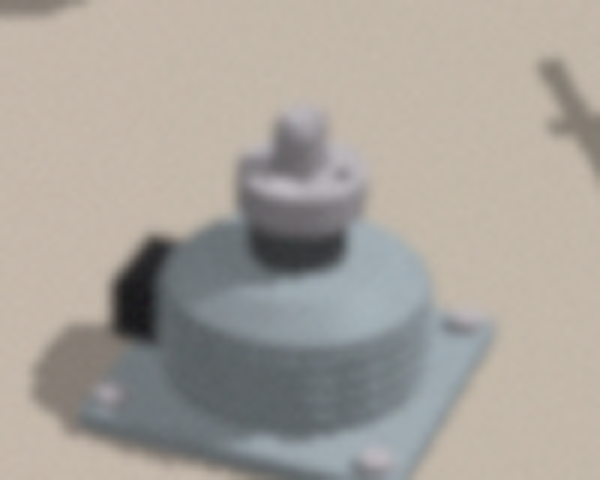

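View pics/r3.png

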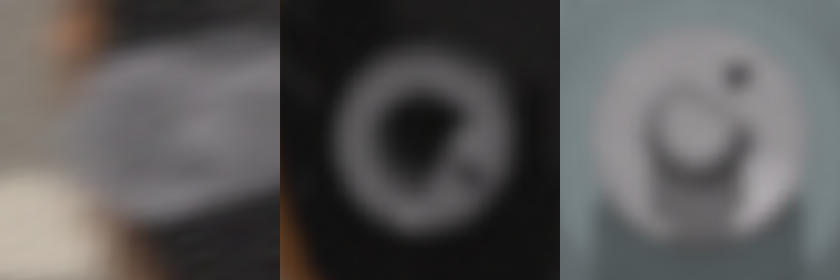

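View pics/top3.png

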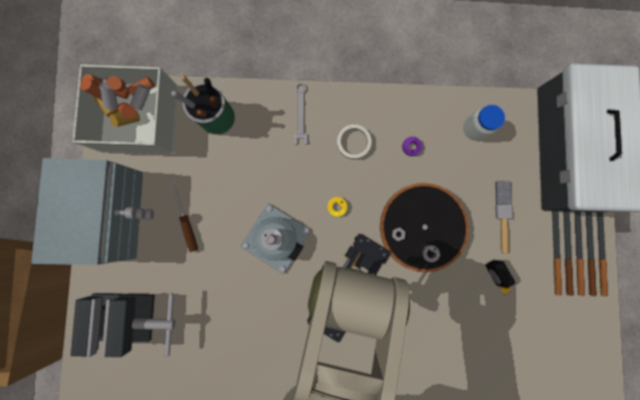

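The crop shows the wide collar seated level on the shoulder at about (300,190), with its dot on the flat side. The small collar is in uniform shade in the top view at (431,253), so I'll re-measure it with a lower threshold.

```bash
python3 - <<'E'
from h import *
A=np.load("A.npz");c=(.465,-.2075);G=rect("top",A["top"],*c,.056).mean(2)
g=cv2.GaussianBlur(G,(0,0),2)
for th in(50,60,70):
    cs,_=cv2.findContours((g>th).astype(np.uint8),cv2.RETR_EXTERNAL,cv2.CHAIN_APPROX_NONE)
    k=max([k for k in cs if 300<len(k) and cv2.contourArea(k)<40000],key=cv2.contourArea);e=cv2.fitEllipse(cv2.convexHull(k));bx=cv2.boundingRect(k)
    print(th,np.round([c[0]-.035+e[0][0]/4000,c[1]+.035-e[0][1]/4000],4),np.array(e[1])/4,bx)
# bore: dark contour inside
ci=(e[0])
for th in(50,60):
    cs,h=cv2.findContours((g<th).astype(np.uint8),cv2.RETR_LIST,cv2.CHAIN_APPROX_NONE)
    for k in cs:
        a=cv2.contourArea(k)
        if 2000<a<16000: M=cv2.moments(k);print("bore",th,a/16,M['m10']/M['m00'],M['m01']/M['m00'])
im=np.clip(G*1.8,0,255).astype(np.uint8);cv2.imwrite("pics/r4.png",cv2.resize(im,None,fx=2,fy=2))
bh=cv2.morphologyEx(g.astype(np.float32),cv2.MORPH_BLACKHAT,cv2.getStructuringElement(2,(33,33)))
Y,X=np.mgrid[:280,:280];w=np.where((np.hypot(X-190,Y-175)<18),bh,0);w[w<.5*w.max()]=0
q=(X*w).sum()/w.sum(),(Y*w).sum()/w.sum();print("dot",q,c[0]-.035+q[0]/4000,c[1]+.035-q[1]/4000)
E
```

```text
50 [ 0.466  -0.2071] [44.64031219 47.2530632 ] (54, 46, 179, 188)
60 [ 0.4658 -0.2073] [42.79598236 45.04519272] (57, 52, 172, 179)
70 [ 0.4657 -0.2074] [40.78944016 42.71681213] (61, 57, 165, 170)
bore 50 277.53125 137.59940697368913 134.3445182599557
bore 60 347.15625 137.2328142347046 135.1840249647433
dot (np.float64(186.797208866342), np.float64(173.63307144505603)) 0.4766993022165855 -0.215908267861264
```

View pics/r4.png

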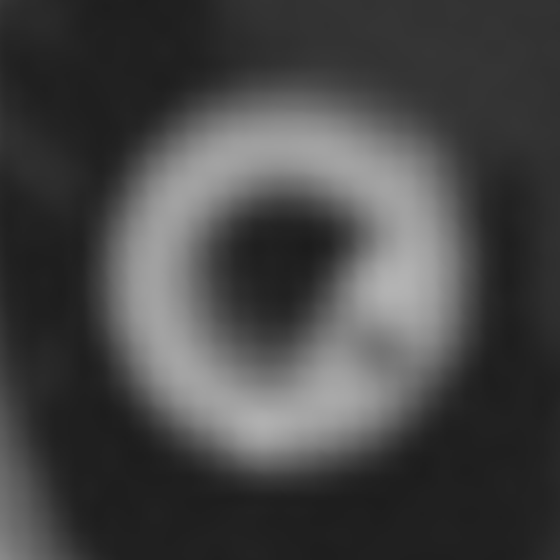

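The crop shows the small collar's bore flat facing lower right, with its dot at about (375,345). That gives a yaw of about -34.5°. I'll centre it with two squeezes, lift it, and look again above the spindle.

```bash
python3 - <<'E'
from h import *
c=np.array([.4662,-.2087])
manip.set_gripper(.68,force=12)
manip.goto([*c,.1],[180,0,99])
manip.line_to([*c,.043],velocity=.15,force_limit=8)
manip.set_gripper(0.2); print("w",monitor.current_width(),monitor.current_force(),monitor.current_tcp_pos())
manip.set_gripper(.68)
manip.line_to([*c,.075],velocity=.15)
manip.goto([*c,.075],[180,0,9])
manip.line_to([*c,.042],velocity=.15)
manip.set_gripper(0.2,force=25); print("w",monitor.current_width(),monitor.current_force(),monitor.current_tcp_pos())
manip.line_to([*c,.10],velocity=.15)
print("w",monitor.current_width(),monitor.current_force())
s=np.array([.495,.204])
manip.goto([*s,.19],[180,0,103.6])
manip.line_to([*s,.150],velocity=.15)
manip.hold(.2)
A={n:avg(n,2) for n in I}
print(monitor.current_time_s(),monitor.current_tcp_pos(),monitor.current_tool_rot(),monitor.current_force())
cv2.imwrite("pics/c7.png",cv2.resize(A["scene"][110:230,300:430].astype(np.uint8)[:,:,::-1],None,fx=5,fy=5,interpolation=2))
E
```

```text
w 0.4698033282425163 [-1.12808244  0.02759256  6.26854057] [ 0.46652766 -0.20895468  0.04368618]
w 0.47035945900729925 [ 0.23009408 -0.47402078  0.05498176] [ 0.46618497 -0.20869148  0.04204155]
w 0.4700618915273428 [ 0.29807619  0.04936953 -1.85362607]
27.1833 [0.49514291 0.20404751 0.15037946] [1.79959614e+02 1.70800407e-03 1.03599691e+02] [-0.31301703  0.61802904 -1.80250273]
```

View pics/c7.png

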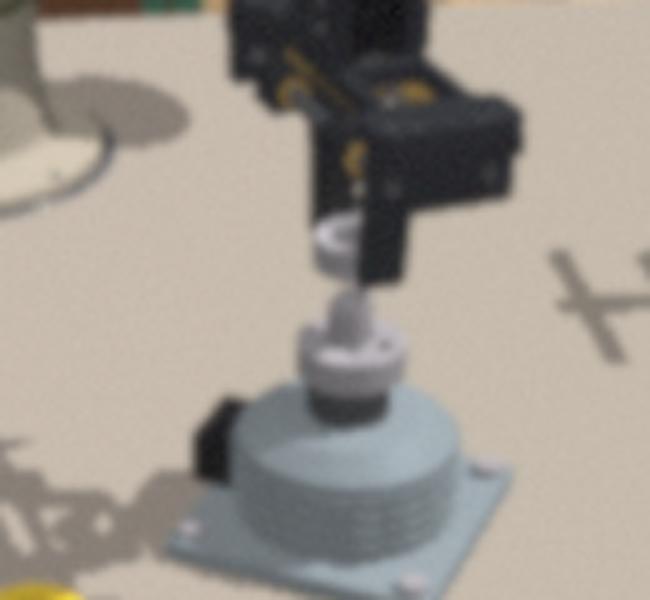

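The small collar is held level at about (345,245), above the spindle at about (350,300), and the wide collar is seated below it. I'll descend under a force limit.

```bash
python3 - <<'E'
from h import *
s=np.array([.495,.204])
st=manip.line_to([*s,.1105],velocity=.05,force_limit=8)
print(st,monitor.current_time_s(),monitor.current_tcp_pos(),monitor.current_force(),monitor.current_moment())
E
```

```text
True 27.9917 [0.49460169 0.20390457 0.11000516] [-0.47213435 -0.1678843   4.91793892] [-0.06969901  0.14106234 -0.03045336]
```

```bash
python3 - <<'E'
from h import *
s=np.array([.495,.204])
manip.set_gripper(.68)
manip.line_to([*s,.19],velocity=.15)
manip.goto([.36,.03,.28],[180,0,60])
manip.hold(.3)
A={n:avg(n) for n in I}
print(monitor.current_time_s(),monitor.current_force())
cv2.imwrite("pics/c8.png",cv2.resize(A["scene"][150:230,320:420].astype(np.uint8)[:,:,::-1],None,fx=6,fy=6,interpolation=2))
r=[rect("top",A["top"],.495,.204,z) for z in(.108,.124)]
cv2.imwrite("pics/r5.png",np.clip(np.hstack(r),0,255).astype(np.uint8)[:,:,::-1])
cv2.imwrite("pics/top4.png",A["top"].astype(np.uint8)[:,:,::-1])
E
```

```text
30.6917 [1.53108137e-04 6.18082796e-01 1.40282965e-01]
```

View pics/c8.png

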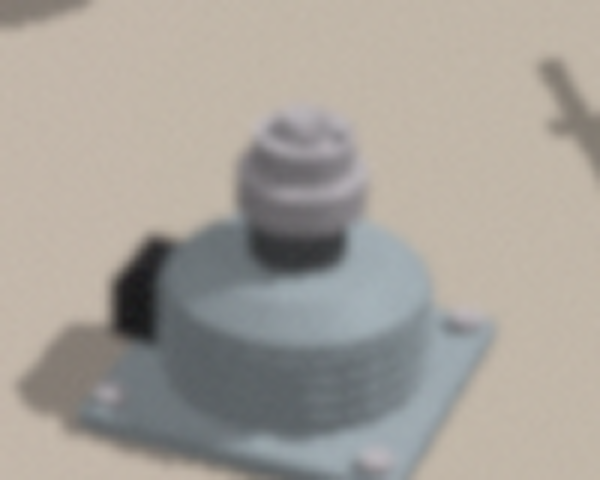

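View pics/r5.png

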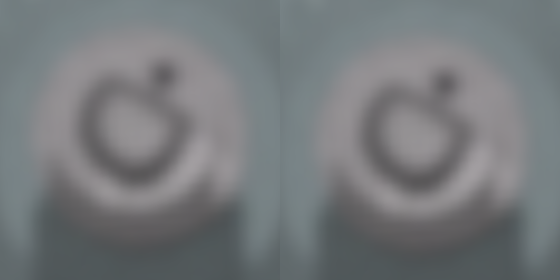

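View pics/top4.png

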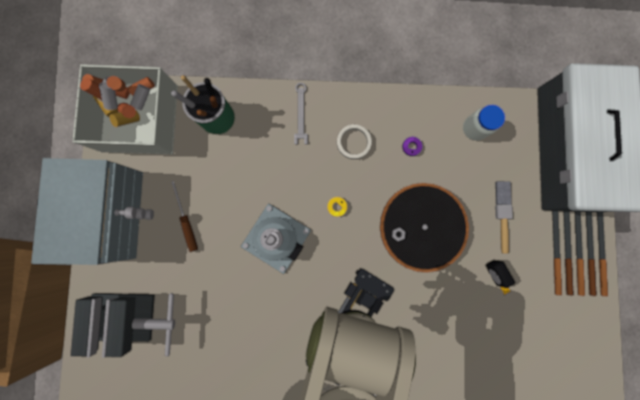

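Both collars are stacked level on the spindle, at about (300,150) in the scene crop, with the flat and dot matched in the rectified view. The nut (399,234), tape roll (355,142) and screwdriver (188,233) haven't moved in the top view.

```bash
python3 - <<'E'
from rig import job
job.finish_job()
E
```

```text
the job is handed in; nothing more can be done
```

Both collars are on the spindle: the wide one on the shoulder and the small one on top of it. I handed the job in at about 31 s of the 72 s allowed; no verdict is reported.

- **Method:** I found the collars, their dots and the sander foot in the two camera views. Each collar was centred with two gripper squeezes at right angles, turned to the flat at about 60°, and lowered under a force limit.
- **Wide collar:** it went down to the shoulder with no contact force that tripped the limit, and its underside came to about 90 mm.
- **Small collar:** the lowering stopped on contact with its underside at about 108 mm, the top of the wide collar.
- **Last pictures:** both collars look level and keyed to the flat. The nut is still on the turntable, the tape roll and screwdriver have not moved visibly, and the arm is clear.
- **Disagreements:**
  - The two cameras differed by up to about 4 mm on the wide collar's position, and by 8° on the small collar's angle. I went by the squeezes for position and by the bore flat in the top view for that angle.
  - One re-measuring script failed because the small collar was in shadow. I repeated it with a lower threshold.

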